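Slide the filled saucepan onto the warming plate and switch the plate on

ROBOT

A 6-joint arm with a two-finger parallel gripper is mounted at the origin on the work surface. World frame = base frame: x ahead of the robot, y to its left, z up, the work surface at z = 0. Lengths are in m, angles in rad, forces in N, time in s.
With the tool pointing down it reaches from about 0.375 to 0.925 m from the base axis. Payload 5.7 kg.
Tool frame: the origin (TCP) lies between the finger pads, 19 mm behind the fingertips; this is the grasp point; z points along the fingers, y is the line along which they close (so a half turn about z gives the same grasp; the last joint's range is limited). The gripper opens to 85 mm and grips with 20 to 120 N. Pads are 22 mm wide; open, the fingers measure 114 mm over their backs; the gripper's body (76 mm by 85 mm) begins 54 mm behind the grasp point. The pads swing forward as they close: fully open they stand 13 mm farther back than shut.
Start: joints at [-1.34, 0.359, 1.51, -0, 1.272, -0.115], TCP at [0.203, -0.564, 0.25] pointing down, gripper open.
Joint ranges: [-2.97, 2.97], [-1.01, 2.36], [0.21, 2.38], [-0.96, 4.11], [0.2, 2.71], [-2.98, 2.98]. Speed limits (rad/s): [2.39, 2.39, 3.14, 3.14, 3.14, 3.14].

INTERFACE

Orientations are given as a unit quaternion [w, x, y, z].
In Python, from plant import observe, imaging, ticket, finder gives the robot as it stands.
- The arm moves only by the tool servo_tool, never from a script. Its arguments are lists of equal length, an entry for each row: "linear": the shift along the world's x, y, z scaled (see below), a list of three; "dr": the turn, a rotation vector about the world's x, y, z scaled (see below), a list of three; "hand": the opening, from 0 (shut) to 1 (fully open). In form: {"linear": [[dx, dy, dz], ...], "dr": [[ax, ay, az], ...], "hand": [hand, ...]}. A call has 1 to 8 rows; each row shifts and turns the commanded pose from where the row before left it; what a row does not reach is not made up. The controller multiplies each number of a shift by 0.03 m and each number of a turn by 6 degrees. A row lasts 1/10 s, in which the tool goes at most 50 mm and 8.59 degrees, less where a joint would pass 70% of its speed; a pose out of reach is approached as far as the arm can. A call with a number of a shift or a turn outside -1 to 1 is refused whole. A call with a gripper value outside its range is refused whole. The fingers move at their own pace and stop on an object; the grip force is fixed at half the most. Time passes only in rows, so rows that do not move let the fingers close. It gives the time, the measured TCP pose, the force, the opening and the grip force at its end, in the units of the state.
- observe(): the state, without advancing time (a new reading comes with each control period).
- imaging.capture(name): name is "side" or "top"; returns (picture, depth): 400x640x3 uint8, red, green, blue; 400x640 float32, m along the optical axis (not along the pixel's ray), 0 where there is no reading.
- imaging.calibration(name): a dict with "K" (3x3 intrinsics, pixels), "world_from_camera" (4x4, takes a point from camera to world coordinates). Camera axes: x right, y up, looking along -z (the intrinsics and any distortion apply to the point x, -y, -z); pixel columns grow to the right and rows downward; lengths in m; the calibration is good to about 2 mm. A picture is of the moment at which its call begins. calibration takes no time and is no camera call.
- ticket.sign_off(): hands the job in; it is judged then, once.
Trained networks look in the newest picture that a camera, given by its name, has taken for a name from the list of things; names that differ only in an ending like _2 or _b are one class to them, and where a whole thing is asked for, a point or a joint stands for the part that bears it (a point fixed in the world has none). Each returns a list of dicts, best first, with "score" (0 to 1); they miss things now and then, are a little off and sometimes report something else, mostly with a low value. They report only what shows in the picture. A call takes as long as a camera call. They do not tell look-alikes from the thing itself.
- finder.spot_in(camera, label): "position" ([x, y, z] in m, in world coordinates, good to about 4 mm: the middle of the surface that is visible of it).
- finder.silhouettes(camera, label): "pixels" (400x640 bool, what is visible of it).
- finder.tip_of(camera, label): "position" ([x, y, z] in m, in world coordinates, good to about 4 mm: a listed point, or the origin of a listed thing).
The state is a dict: "time_s": time; "qpos": joint angles; "joint_velocities": joint speeds; "tau": joint torques, N m; "tcp_pos": TCP position; "tool_rot": TCP orientation; "wrist_force": force on the tool from outside, world axes, zero at the start; "moment": the same for the moment, N m; "gripper_width": opening from 0.0 (shut) to 1.0 (fully open); "grasp_force": force on a finger pad.
Only numpy, scipy, OpenCV 4.12 (cv2) and the standard library are available. Lean on these libraries where they do the work, as an engineer would, in place of code of your own. Each camera call takes 0.05 s, during which the arm holds its last target. There are 200 camera calls.

TASK

In this outdoor kitchen the lidded saucepan has just been filled under the spout. Using its long handle, slide it along the hob without lifting or tipping it until it stands wholly on the square sprung warming plate in the middle, centred there, and let go. Then take hold of the bar on its lid, press the saucepan straight down until the plate is fully depressed (this switches the warming on), hold it there for a moment, ease it up again and let go, leaving the saucepan standing on the raised plate and everything else where it was.

Things in the scene. Friction and masses are not known exactly. Their poses are not given: they have to be found in the camera images.
- saucepan: Stainless saucepan with a fixed conical lid, about 0.6 kg, standing on the left or the right ring mark of the hob. Round body 124 mm across (base flat 116 mm), 78 mm high, lid rim 132 mm across at 78 to 84 mm, lid flat top at 102 mm, top of the lid bar at 146 mm. Origin: centre of its underside; z up; the long handle points along its own -x.
- long_handle: The saucepan's long dark steel side handle, one piece with it: a straight level bar 18 mm wide (along the saucepan's y) and 14 mm thick, reaching from 70 to 178 mm from the saucepan's axis along its -x, its middle line 60 mm above the underside. This entry's origin and axes are those of the saucepan.
- lid_bar: The steel bridge on the saucepan's lid, one piece with it: a level bar 84 mm long along the saucepan's y, 16 mm wide (along x), 14 mm thick, its middle 139 mm above the underside and 30 mm free below, on two end legs. This entry's origin and axes are those of the saucepan.
- handle_grip (a point): A point on the long handle's middle line, 140 mm from the saucepan's axis and 60 mm above its underside; axes as the saucepan.
- bar_grip (a point): The middle of the lid bar, on the saucepan's axis, 139 mm above its underside; axes as the saucepan.
- hob: Fixed low steel hob, 280 mm (x) by 564 mm (y), 35 mm high. Origin: centre of its underside. Ring marks 156 mm across lie 190 mm to either side (its y) of the middle; in the middle is the warming plate.
- plate_centre (a point): Centre of the warming plate's top, level with the hob's top 35 mm above the table: a dark square plate 160 by 160 mm in a well with a 2 mm gap all round, its sides parallel to the hob's; it is level with the hob when raised. Axes as the hob.
- warm_plate (a joint): How far the sprung plate is pressed down: 0 raised, 0.010 m fully depressed. It stays up under the saucepan's own weight; fully down takes about 9 to 12 N more on top of it.
- spout: Fixed steel spout: a post 32 mm thick, 275 mm high, on a 60 mm foot 200 mm behind the saucepan (away from its handle); its 22 mm pipe, 245 mm above the table, reaches over the saucepan and bends down to a mouth 30 mm above the lid bar. A black grip on the pipe, 150 mm from the post, rises to 292 mm. Origin: at table height below the mouth; the post stands at its x = +200 mm.
- wide_pan: Bystander: open steel pan 136 mm across, 55 mm high, with two loop handles along its x reaching 94 mm out, on the other ring mark. Origin: centre of its underside.
- shaker: Bystander: steel shaker 38 mm across, 75 mm high, on the hob behind the plate. Origin: centre of its underside.
- spatula: Bystander: spatula lying flat on the table right of the hob.
- mug: Bystander: steel mug 80 mm across, 90 mm high, on the table left of the hob. Origin: centre of its underside.
- bowl: Bystander: steel bowl 130 mm across, 60 mm high, on the table left of the hob. Origin: centre of its underside.
- jar: Bystander: glass jar 72 mm across, 110 mm high, on the table right of the hob. Origin: centre of its underside.
Things that resemble listed ones, but are neither listed nor needed, are in the scene too. What is shaped like the saucepan but orange or red is not meant.

How it is judged:
By the outcome, as a careful person would: the job done as asked, in the order asked, and still so for the second after the job is handed in, with the robot touching nothing.
It also fails if it takes over 50 s, if anything falls off the work surface, if the arm or the gripper's body presses on something with over 40 N, if the wrist force passes 120 N, or if a joint passes its speed limit or range.

## Working session

There is one attempt and no reset: what is moved stays moved. The work goes in short steps, Python scripts to look and compute and a tool call to move; the robot and the scene stay as the last step left them, time stands still between calls to the robot, and variables do not carry over. Pictures are saved under pics/ and viewed, at most 10 in all, crops included, and the job is handed in when it is done.

Besides the shell and the picture viewer there is one more tool, called after "Request:" as a command line: name --argument value ..., lists and objects as JSON in quotes. servo_tool: Moves the arm, as the interface text tells. Its arguments: {"type":"object","properties":{"linear":{"type":"array"},"dr":{"type":"array"},"hand":{"type":"array"}},"required":["linear","dr","hand"]}

```bash
mkdir -p pics; cat > h.py <<'E'
import numpy as np, cv2
from plant import observe, imaging, ticket, finder
def snap(cam,name):
    im,d=imaging.capture(cam); cv2.imwrite(f'pics/{name}.png',im[:,:,::-1]); return im,d
def cloud(cam,d):
    c=imaging.calibration(cam);K=np.array(c['K']);T=np.array(c['world_from_camera'])
    v,u=np.mgrid[:d.shape[0],:d.shape[1]]
    P=np.stack([(u-K[0,2])/K[0,0]*d,-(v-K[1,2])/K[1,1]*d,-d],-1)
    W=P@T[:3,:3].T+T[:3,3]; W[d==0]=np.nan; return W
E
python3 - <<'E'
from h import *
for c in('top','side'):
    im,d=snap(c,c+'0'); np.save(f'{c}0.npy',cloud(c,d))
    print(c,imaging.calibration(c))
    for l in('saucepan','handle_grip','bar_grip','hob','plate_centre','spout','wide_pan','shaker'):
        r=finder.tip_of(c,l); print(c,l,[(round(x['score'],2),np.round(x['position'],3).tolist()) for x in r[:3]])
print(observe())
E
```

```text
top {'K': array([[508.88227273,   0.        , 316.32786234],
       [  0.        , 508.88227273, 210.00083053],
       [  0.        ,   0.        ,   1.        ]]), 'world_from_camera': array([[-0.02050461,  0.99469693, -0.10078486,  0.3338108 ],
       [-0.99973465, -0.02145742, -0.00837884, -0.00194338],
       [-0.01049698,  0.10058631,  0.99487296,  1.68357219],
       [ 0.        ,  0.        ,  0.        ,  1.        ]])}
top saucepan [(0.87, [0.223, 0.244, 0.004]), (0.85, [0.624, 0.207, 0.034]), (0.85, [0.311, -0.218, 0.001])]
top handle_grip [(0.83, [0.304, 0.353, 0.061]), (0.68, [0.481, 0.18, 0.094]), (0.67, [0.289, -0.075, 0.059])]
top bar_grip [(0.73, [0.623, 0.211, 0.177]), (0.71, [0.224, 0.241, 0.137]), (0.65, [0.313, -0.21, 0.14])]
top hob [(0.89, [0.632, 0.016, 0.0]), (0.66, [0.399, 0.45, 0.006])]
top plate_centre [(0.93, [0.631, 0.015, 0.037]), (0.61, [0.629, 0.013, -0.004])]
top spout [(0.35, [0.407, -0.444, -0.001])]
top wide_pan [(0.62, [0.631, -0.176, 0.036])]
top shaker [(0.69, [0.743, 0.015, 0.035])]
side {'K': array([[416.63310075,   0.        , 320.98413919],

[... 980 characters left out ...]
[-1.34009383e+00,  3.58761017e-01,  1.51038039e+00, -2.84074400e-05,
        1.27251704e+00, -1.15124191e-01]), 'joint_velocities': array([ 3.92147799e-04, -6.93358168e-04, -4.21102802e-04,  1.37946545e-04,
       -1.38356662e-03,  5.40415186e-05]), 'tau': array([-6.59827729e-04, -5.27576423e+01, -2.79054844e+01, -1.67971225e-04,
        1.65089899e-03, -5.27372919e-06]), 'tcp_pos': array([ 0.20334931, -0.56446496,  0.24999749]), 'tool_rot': array([-3.20593080e-05,  9.85086979e-01,  1.72057088e-01, -1.54538441e-05]), 'wrist_force': array([-0.15022701, -0.6723112 , -0.51915742]), 'moment': array([-0.02848066, -0.00788827, -0.04377383]), 'grasp_force': 0.0, 'gripper_width': 0.9974257175445327}
```

View pics/top0.png

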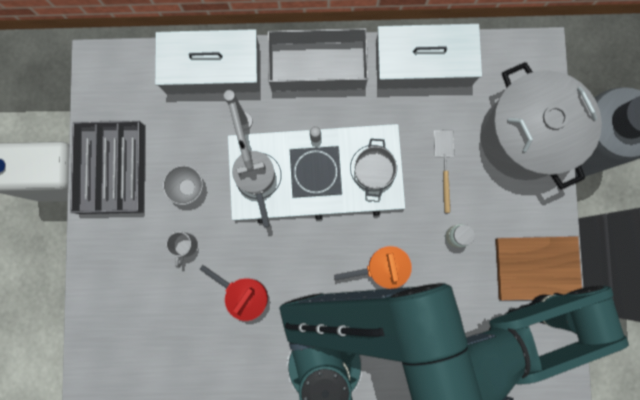

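View pics/side0.png

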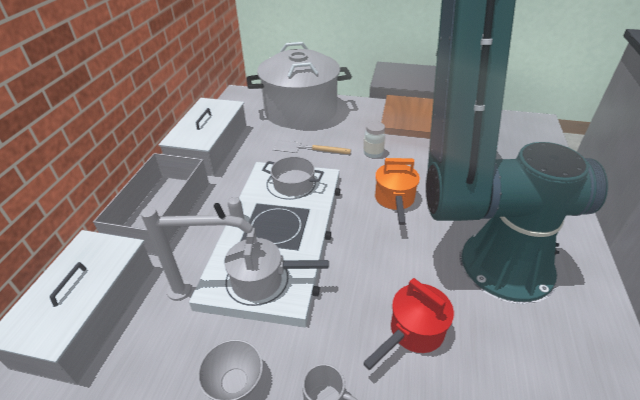

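The top view shows the steel saucepan at px (255,172) on the left ring. Its handle runs to (268,232), the spout post is at (232,97) and the plate is at (316,171). The orange and red pans are decoys. Next I'll measure the pan and the plate precisely.

```bash
cat > m.py <<'E'
from h import *
def line(P):
    m=P.mean(0);w=np.linalg.svd(P-m,full_matrices=False)[2][0];return m,w
def measure(W,c,near=(0.624,0.208)):
    near=np.array(near)
    R=np.hypot(W[...,0]-near[0],W[...,1]-near[1]); z=W[...,2]
    h=W[(R>.085)&(R<.19)&(z>.085)&(z<.125)&(W[...,0]<near[0]-.05)]
    m,w=line(h[:,:2]); w=-w if w[0]>0 else w
    far=((h[:,:2]-near)@w).max()
    print(c,'handle n',len(h),'mid',m.round(4),'yaw deg',np.degrees(np.arctan2(-w[1],-w[0])).round(2),'ztop',np.percentile(h[:,2],[50,90]).round(4),'tip reach',far.round(4), 'perp off of near', (np.cross(w,near-m)).round(4))
    b=W[(R<.06)&(z>.165)&(z<.192)]
    if len(b)>10: mm,ww=line(b[:,:2]);print(c,'bar n',len(b),mm.round(4),np.degrees(np.arctan2(*ww[::-1])).round(1),np.median(b[:,2]).round(4))
    r=W[(R<.08)&(z>.105)&(z<.124)&(W[...,0]>near[0]-.055)]
    (x,y),rad=cv2.minEnclosingCircle(r[:,:2].astype(np.float32));print(c,'rim circle',round(x,4),round(y,4),round(rad,4))
if __name__=='__main__':
    for c in('top','side'):
        W=np.load(c+'0.npy'); im=cv2.imread(f'pics/{c}0.png')
        measure(W,c)
        z=W[...,2]; g=im.max(-1)
        near=(abs(W[...,0]-.631)<.1)&(abs(W[...,1]-.015)<.1)&(z<.05)
        print(c,'hob z',np.nanmedian(z[near]))
        p=W[near&(g<90)]; 
        q=cv2.minAreaRect(p[:,:2].astype(np.float32)*1000);print(c,'plate',q)
        hb=W[(abs(z-.035)<.006)&(abs(W[...,0]-.63)<.2)&(abs(W[...,1]-.015)<.32)]
        print(c,'hob',cv2.minAreaRect(hb[:,:2].astype(np.float32)*1000))
        s=W[(z>.215)&(z<.32)&(abs(W[...,0]-.72)<.2)&(abs(W[...,1]-.23)<.15)]
        print(c,'spout',len(s),s.min(0).round(3),s.max(0).round(3),[x.round(3) for x in line(s[:,:2])])
E
python3 m.py
```

```text
top handle n 188 mid [0.4921 0.1788] yaw deg 12.59 ztop [0.1006 0.1056] tip reach 0.1837 perp off of near 0.0002
top bar n 136 [0.6163 0.2056] -77.1 0.1796
top rim circle 0.6186 0.2073 0.066
top hob z 0.034629082202615624
top plate ((0.0, 0.0), (0.0, 0.0), 0.0)
top hob ((647.6234130859375, 13.420166015625), (354.3991394042969, 565.2526245117188), 2.478178024291992)
top spout 657 [0.606 0.195 0.216] [0.824 0.268 0.294] [array([0.721, 0.23 ]), array([-0.972, -0.235])]
side handle n 356 mid [0.4935 0.1868] yaw deg 11.99 ztop [0.1016 0.104 ] tip reach 0.1782 perp off of near 0.0063
side bar n 227 [0.6168 0.2223] 100.5 0.1805
side rim circle 0.6219 0.2107 0.0685
side hob z 0.03597835550146844
side plate ((551.0035400390625, 3.4840087890625), (1.103765606880188, 128.5087432861328), 3.065565347671509)
side hob ((655.3013305664062, 18.584503173828125), (361.35137939453125, 568.1353149414062), 2.486330032348633)
side spout 1498 [0.609 0.204 0.216] [0.828 0.275 0.295] [array([0.73 , 0.244]), array([0.968, 0.251])]m.py:10: DeprecationWarning: Arrays of 2-dimensional vectors are deprecated. Use arrays of 3-dimensional vectors instead. (deprecated in NumPy 2.0)
  print(c,'handle n',len(h),'mid',m.round(4),'yaw deg',np.degrees(np.arctan2(-w[1],-w[0])).round(2),'ztop',np.percentile(h[:,2],[50,90]).round(4),'tip reach',far.round(4), 'perp off of near', (np.cross(w,near-m)).round(4))
```

Request:
servo_tool --linear '[[0.9, 1, 0], [0.9, 1, 0], [0.9, 1, 0], [0.9, 1, 0], [0.9, 1, 0], [0.9, 1, 0], [0.9, 1, 0], [0.9, 1, 0]]' --dr '[[0, 0, -0.15], [0, 0, -0.15], [0, 0, -0.15], [0, 0, -0.15], [0, 0, -0.15], [0, 0, -0.15], [0, 0, -0.15], [0, 0, -0.15]]' --hand '[1, 1, 1, 1, 1, 1, 1, 1]'

```text
time_s: 1.7
tcp_pos: [0.4203, -0.3232, 0.2502]
tool_rot: [0.0, 0.994, 0.109, 0.0]
wrist_force: [0.0, -0.0, -0.1]
gripper_width: 0.998
grasp_force: 0.0
```

```bash
python3 - <<'E'
from h import *
for c in('top','side'):
    W=np.load(c+'0.npy'); im=cv2.imread(f'pics/{c}0.png'); g=im.max(-1)
    near=(abs(W[...,0]-.631)<.12)&(abs(W[...,1]-.015)<.12)&(W[...,2]<.05)
    m=(near&(g<110)).astype(np.uint8)
    print(np.percentile(g[near],[5,30,50,90]))
    m=cv2.morphologyEx(m,cv2.MORPH_CLOSE,np.ones((5,5)))
    m=cv2.morphologyEx(m,cv2.MORPH_OPEN,np.ones((9,9)))
    n,l,s,_=cv2.connectedComponentsWithStats(m); k=1+s[1:,4].argmax()
    p=W[(l==k)&~np.isnan(W[...,2])]
    print(c,s[k],p.mean(0).round(4),cv2.minAreaRect(p[:,:2].astype(np.float32)*1000))
    for o in('hob','plate_centre'):
        r=finder.spot_in(c,o) if o=='hob' else finder.tip_of(c,o)
        print(o,[(round(x['score'],2),np.round(x['position'],4)) for x in r[:2]])
E
```

```text
[ 93.  99. 197. 239.]
top [ 291  148   50   48 2209] [0.6277 0.0125 0.0349] ((629.1047973632812, 12.616073608398438), (157.328369140625, 155.7775421142578), 2.5108642578125)
hob [(0.64, array([0.613 , 0.0094, 0.0379])), (0.18, array([0.5998, 0.1938, 0.1256]))]
plate_centre [(0.93, array([0.6313, 0.0153, 0.0367])), (0.61, array([ 0.6286,  0.0129, -0.0041]))]
[100.  103.  173.5 236. ]
side [ 252  205   55   44 1859] [0.6193 0.0118 0.0361] ((629.5230712890625, 16.58539581298828), (159.2992706298828, 158.77865600585938), 3.202983856201172)
hob [(0.82, array([0.5965, 0.0787, 0.039 ])), (0.29, array([0.6022, 0.2356, 0.1227]))]
plate_centre [(0.82, array([0.6301, 0.0184, 0.035 ]))]
```

Request:
servo_tool --linear '[[0.14, 1, 0], [0.14, 1, 0], [0.14, 1, 0], [0.14, 1, 0], [0.14, 1, 0], [0.14, 1, 0], [0.14, 1, 0], [0.14, 1, 0]]' --dr '[[0, 0, 0], [0, 0, 0], [0, 0, 0], [0, 0, 0], [0, 0, 0], [0, 0, 0], [0, 0, 0], [0, 0, 0]]' --hand '[1, 1, 1, 1, 1, 1, 1, 1]'

```text
time_s: 2.7
tcp_pos: [0.4528, -0.0848, 0.2501]
tool_rot: [0.0, 0.994, 0.109, 0.0]
wrist_force: [0.4, -0.5, -0.2]
gripper_width: 0.999
grasp_force: 0.0
```

Request:
servo_tool --linear '[[0.12, 1, 0], [0.12, 1, 0], [0.12, 1, 0], [0.12, 1, 0], [0.12, 1, 0], [0.12, 1, 0], [0.12, 1, 0], [0.12, 1, 0]]' --dr '[[0, 0, 0], [0, 0, 0], [0, 0, 0], [0, 0, 0], [0, 0, 0], [0, 0, 0], [0, 0, 0], [0, 0, 0]]' --hand '[1, 1, 1, 1, 1, 1, 1, 1]'

```text
time_s: 3.5
tcp_pos: [0.4824, 0.1553, 0.2501]
tool_rot: [0.0, 0.994, 0.109, 0.0]
wrist_force: [0.6, -0.9, -0.7]
gripper_width: 0.999
grasp_force: 0.0
```

Request:
servo_tool --linear '[[0.05, 0.78, 0], [0, 0, -1], [0, 0, -1], [0, 0, -1], [0, 0, -1], [0, 0, -0.7], [0, 0, -0.45], [0, 0, 0]]' --dr '[[0, 0, 0], [0, 0, 0], [0, 0, 0], [0, 0, 0], [0, 0, 0], [0, 0, 0], [0, 0, 0], [0, 0, 0]]' --hand '[1, 1, 1, 1, 1, 1, 1, 1]'

```text
time_s: 4.3
tcp_pos: [0.4824, 0.1773, 0.0937]
tool_rot: [0.0, 0.994, 0.109, -0.002]
wrist_force: [-0.9, 0.1, 0.4]
gripper_width: 1.001
grasp_force: 0.0
```

```bash
python3 - <<'E'
from h import *
a,_=snap('side','s1a');b,_=snap('top','t1a')
c=cv2.resize(a[150:350,180:420],(480,400));d=cv2.resize(b[120:250,220:300],(246,400))
cv2.imwrite('pics/g1.png',np.hstack([c,d])[:,:,::-1])
E
```

```text
(no output)
```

View pics/g1.png

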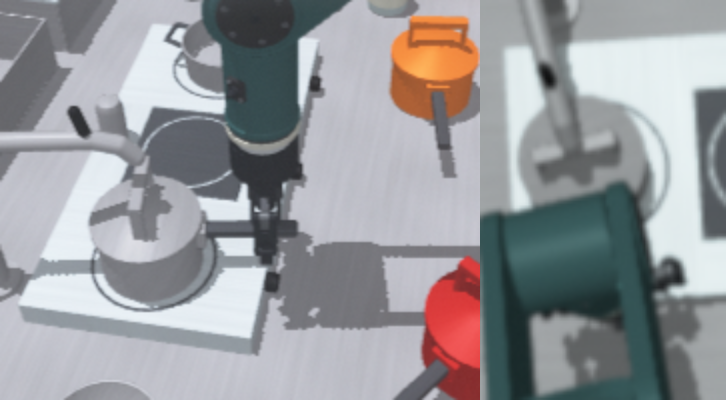

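The crop shows the fingers straddling the handle at about (265,230), with the spout clear of the gripper. Closing now.

Request:
servo_tool --linear '[[0, 0, 0], [0, 0, 0], [0, 0, 0], [0, 0, 0], [0, 0, 0], [0, 0, 0], [0, 0, 0]]' --dr '[[0, 0, 0], [0, 0, 0], [0, 0, 0], [0, 0, 0], [0, 0, 0], [0, 0, 0], [0, 0, 0]]' --hand '[0.6, 0.3, 0, 0, 0, 0, 0]'

```text
time_s: 5.1
tcp_pos: [0.4833, 0.179, 0.0958]
tool_rot: [-0.0, 0.994, 0.11, 0.0]
wrist_force: [-1.7, -0.0, 4.9]
gripper_width: 0.2
grasp_force: 60.7
```

Request:
servo_tool --linear '[[0, 0, 0.02], [0, 0, 0], [0, 0, 0]]' --dr '[[0, 0, 0], [0, 0, 0], [0, 0, 0]]' --hand '[0, 0, 0]'

```text
time_s: 5.4
tcp_pos: [0.4834, 0.179, 0.096]
tool_rot: [-0.0, 0.994, 0.11, 0.0]
wrist_force: [0.3, 0.7, 1.8]
gripper_width: 0.2
grasp_force: 60.3
```

```bash
python3 - <<'E'
from h import *
s=observe();print(s['wrist_force'],s['moment'],s['tcp_pos'])
W=cloud('side',imaging.capture('side')[1])
from m import measure
measure(W,'side',(.620,.208))
E
```

```text
[0.26839566 0.66913131 1.82784413] [ 0.02744386 -0.04174366  0.0378981 ] [0.48341021 0.17902389 0.09600667]
side handle n 277 mid [0.4925 0.1889] yaw deg 10.04 ztop [0.101  0.1041] tip reach 0.1744 perp off of near 0.0035
side bar n 223 [0.6167 0.2225] 100.5 0.1809
side rim circle 0.6195 0.2118 0.0673
```

Request:
servo_tool --linear '[[0, -0.1, 0], [0.01, -0.2, 0], [0.01, -0.3, 0], [0.01, -0.3, 0], [0.02, -0.3, 0], [0.02, -0.3, 0], [0.02, -0.3, 0], [0.01, -0.3, 0]]' --dr '[[0, 0, 0], [0, 0, 0], [0, 0, 0], [0, 0, 0], [0, 0, 0], [0, 0, 0], [0, 0, 0], [0, 0, 0]]' --hand '[0, 0, 0, 0, 0, 0, 0, 0]'

```text
time_s: 6.25
tcp_pos: [0.4862, 0.115, 0.096]
tool_rot: [-0.0, 0.994, 0.11, -0.0]
wrist_force: [0.1, 2.5, -1.4]
gripper_width: 0.198
grasp_force: 60.2
```

```bash
python3 - <<'E'
from h import *
s=observe();print(s['wrist_force'],s['moment'],s['tcp_pos'],s['tool_rot'])
W=cloud('side',imaging.capture('side')[1])
from m import measure
measure(W,'side',(.623,.148))
E
```

```text
[ 0.14123287  2.54983971 -1.37744762] [ 0.66427539 -0.07415063  0.5695881 ] [0.48620043 0.11504886 0.0960186 ] [-3.73508705e-05  9.93957371e-01  1.09766723e-01 -9.76134583e-05]
side handle n 262 mid [0.4946 0.1259] yaw deg 11.86 ztop [0.1009 0.1041] tip reach 0.1774 perp off of near 0.0047
side bar n 216 [0.6206 0.156 ] 103.0 0.1808
side rim circle 0.6224 0.1487 0.0677
```

Request:
servo_tool --linear '[[0.01, -0.3, 0], [0.01, -0.3, 0], [0.01, -0.3, 0], [0.01, -0.3, 0], [0.02, -0.3, 0], [0.02, -0.3, 0], [0.02, -0.3, 0], [0.01, -0.3, 0]]' --dr '[[0, 0, 0], [0, 0, 0], [0, 0, 0], [0, 0, 0], [0, 0, 0], [0, 0, 0], [0, 0, 0], [0, 0, 0]]' --hand '[0, 0, 0, 0, 0, 0, 0, 0]'

```text
time_s: 7.1
tcp_pos: [0.4895, 0.0431, 0.096]
tool_rot: [-0.0, 0.994, 0.11, -0.0]
wrist_force: [-1.1, 3.2, -0.8]
gripper_width: 0.2
grasp_force: 60.1
```

Request:
servo_tool --linear '[[0.01, -0.3, 0], [0.01, -0.3, 0], [0.01, -0.3, 0], [0.01, -0.3, 0], [0.02, -0.3, 0], [0.02, -0.3, 0], [0.02, -0.18, 0], [0, 0, 0]]' --dr '[[0, 0, 0], [0, 0, 0], [0, 0, 0], [0, 0, 0], [0, 0, 0], [0, 0, 0], [0, 0, 0], [0, 0, 0]]' --hand '[0, 0, 0, 0, 0, 0, 0, 0]'

```text
time_s: 7.9
tcp_pos: [0.4926, -0.0165, 0.096]
tool_rot: [0.0, 0.994, 0.109, -0.0]
wrist_force: [-1.1, -0.1, -1.0]
gripper_width: 0.201
grasp_force: 60.0
```

```bash
python3 - <<'E'
from h import *
from m import measure
s=observe();print(s['wrist_force'],s['moment'],s['tcp_pos'],s['tool_rot'])
for c in('side','top'):
    im,d=snap(c,c+'2');W=cloud(c,d);np.save(c+'2.npy',W)
    try: measure(W,c,(.629,.0145))
    except Exception as e: print(e)
    for l in('saucepan','bar_grip'): print(l,[(round(x['score'],2),np.round(x['position'],4)) for x in finder.tip_of(c,l)[:3]])
E
```

```text
[-1.13627388 -0.11198193 -1.03445727] [0.03265391 0.06648929 0.19222215] [ 0.49257833 -0.01646611  0.09603636] [ 1.85081541e-04  9.94010162e-01  1.09287490e-01 -9.59538670e-05]
side handle n 236 mid [ 0.5035 -0.0116] yaw deg -45.03 ztop [0.0999 0.1039] tip reach 0.1019 perp off of near -0.1072
side bar n 162 [0.627  0.0261] 102.3 0.181
side rim circle 0.6276 0.016 0.0688
saucepan [(0.92, array([ 0.3153, -0.2129,  0.0011])), (0.69, array([0.6281, 0.0132, 0.0346])), (0.56, array([ 0.2222,  0.245 , -0.0003]))]
bar_grip [(0.97, array([0.6289, 0.0171, 0.1728])), (0.7, array([ 0.32  , -0.2121,  0.135 ])), (0.65, array([0.2201, 0.2389, 0.1416]))]
top handle n 36 mid [ 0.5097 -0.087 ] yaw deg -49.29 ztop [0.0972 0.1051] tip reach 0.0896 perp off of near -0.1566
top bar n 160 [0.626 0.012] 102.9 0.18
top rim circle 0.6274 0.0125 0.0659
saucepan [(0.98, array([ 0.3109, -0.2151,  0.0009])), (0.65, array([0.6332, 0.0136, 0.0346]))]
bar_grip [(0.91, array([0.6303, 0.0187, 0.1755])), (0.63, array([ 0.3109, -0.2116,  0.1389]))]
```

View pics/side2.png

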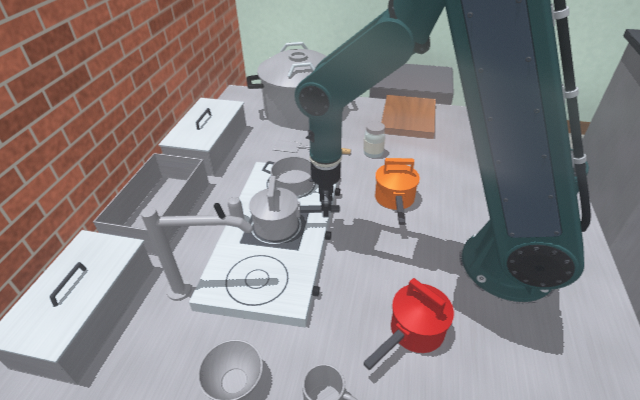

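The pan stands on the plate at px (275,220) and needs another 1.7 mm in +x. I'll nudge it, then release and rise.

Request:
servo_tool --linear '[[0.06, 0, 0], [0, 0, 0], [0, 0, 0], [0, 0, 0], [0, 0, 0], [0, 0, 0], [0, 0, 0]]' --dr '[[0, 0, 0], [0, 0, 0], [0, 0, 0], [0, 0, 0], [0, 0, 0], [0, 0, 0], [0, 0, 0]]' --hand '[0, 0, 0, 0.3, 0.6, 1, 1]'

```text
time_s: 8.9
tcp_pos: [0.4948, -0.0154, 0.0962]
tool_rot: [-0.0, 0.994, 0.11, 0.0]
wrist_force: [-0.1, -0.0, 0.4]
gripper_width: 0.799
grasp_force: 0.0
```

Request:
servo_tool --linear '[[0, 0, 0], [0, 0, 0.3], [0, 0, 0.7], [0, 0, 1], [0, 0, 1], [0, 0, 1], [0, 0, 1], [0, 0, 0.5]]' --dr '[[0, 0, 0], [0, 0, 0], [0, 0, 0], [0, 0, 0], [0, 0, 0], [0, 0, 0], [0, 0, 0], [0, 0, 0]]' --hand '[1, 1, 1, 1, 1, 1, 1, 1]'

```text
time_s: 9.7
tcp_pos: [0.4955, -0.0156, 0.2646]
tool_rot: [0.001, 0.994, 0.11, 0.002]
wrist_force: [-0.4, -0.7, 0.1]
gripper_width: 1.002
grasp_force: 0.0
```

```bash
python3 - <<'E'
from h import *
from m import measure
s=observe();print(s['wrist_force'],s['tcp_pos'],s['tool_rot'],s['qpos'])
for c in('side','top'):
    im,d=snap(c,c+'3');W=cloud(c,d);np.save(c+'3.npy',W)
    try: measure(W,c,(.629,.0145))
    except Exception as e: print(e)
    print([(round(x['score'],2),np.round(x['position'],4)) for x in finder.tip_of(c,'bar_grip')[:2]])
E
```

```text
[-0.35179588 -0.68417134  0.09100126] [ 0.49549501 -0.01562313  0.26455046] [5.79314430e-04 9.93942716e-01 1.09875438e-01 2.22049658e-03] [-1.71040903e-01  1.91436566e-01  1.71267661e+00  1.26145604e-04
  1.23289138e+00  1.17951784e+00]
side handle n 270 mid [ 0.507  -0.0232] yaw deg -62.65 ztop [0.1005 0.104 ] tip reach 0.0572 perp off of near -0.1257
side bar n 165 [0.6278 0.0258] 102.5 0.181
side rim circle 0.6316 0.0181 0.0679
[(0.61, array([0.6307, 0.015 , 0.1733])), (0.59, array([ 0.3169, -0.2172,  0.1398]))]
top handle n 80 mid [ 0.4964 -0.0617] yaw deg -53.93 ztop [0.0994 0.1061] tip reach 0.0774 perp off of near -0.1521
top bar n 85 [ 0.6317 -0.0052] 97.1 0.1797
top rim circle 0.6282 0.0127 0.0659
[(0.77, array([0.2213, 0.238 , 0.1361])), (0.67, array([0.6323, 0.0172, 0.1737]))]
```

Request:
servo_tool --linear '[[0.28, 0.06, 0], [0.28, 0.06, 0], [0.28, 0.06, 0], [0.28, 0.06, 0], [0.28, 0.06, 0], [0.28, 0.06, 0], [0.28, 0.06, 0], [0.28, 0.06, 0]]' --dr '[[0, 0, 0.94], [0, 0, 0.94], [0, 0, 0.94], [0, 0, 0.94], [0, 0, 0.94], [0, 0, 0.94], [0, 0, 0.94], [0, 0, 0.94]]' --hand '[1, 1, 1, 1, 1, 1, 1, 1]'

```text
time_s: 10.7
tcp_pos: [0.5608, -0.0009, 0.2591]
tool_rot: [-0.001, 0.875, 0.485, -0.001]
wrist_force: [0.2, 0.5, 0.1]
gripper_width: 1.002
grasp_force: 0.0
```

Request:
servo_tool --linear '[[0.32, 0.07, 0], [0.32, 0.07, 0], [0.32, 0.07, 0], [0.32, 0.07, 0], [0.32, 0.07, 0], [0.32, 0.07, 0], [0.32, 0.07, 0], [0, 0, 0]]' --dr '[[0, 0, 1], [0, 0, 1], [0, 0, 1], [0, 0, 1], [0, 0, 1], [0, 0, 1], [0, 0, 1], [0, 0, 0.5]]' --hand '[1, 1, 1, 1, 1, 1, 1, 1]'

```text
time_s: 11.5
tcp_pos: [0.6289, 0.0139, 0.2588]
tool_rot: [-0.001, 0.623, 0.782, -0.001]
wrist_force: [-0.0, 0.1, -0.7]
gripper_width: 0.998
grasp_force: 0.0
```

```bash
python3 - <<'E'
from h import *
from m import measure
from scipy.spatial.transform import Rotation as R
imaging.capture('side');s=observe();w=s['tool_rot'];print(s['tcp_pos'],R.from_quat([*w[1:],w[0]]).as_matrix().round(4))
im,d=snap('side','side4');W=cloud('side',d)
measure(W,'side',(.629,.0145))
p=W[(abs(W[...,0]-.629)<.06)&(abs(W[...,1]-.0145)<.06)&(W[...,2]>.17)&(W[...,2]<.19)];print(np.median(p[:,2]),np.percentile(p[:,2],90))
cv2.imwrite('pics/s4c.png',cv2.resize(im[100:280,180:380],(600,540))[:,:,::-1])
E
```

```text
[0.62824652 0.01382464 0.25879989] [[-2.254e-01  9.743e-01 -3.500e-03]
 [ 9.743e-01  2.254e-01  4.000e-04]
 [ 1.100e-03 -3.300e-03 -1.000e+00]]
side handle n 271 mid [ 0.5078 -0.0241] yaw deg -63.72 ztop [0.1007 0.1038] tip reach 0.0512 perp off of near -0.1258
side bar n 163 [0.6278 0.0256] 102.5 0.181
side rim circle 0.6298 0.0169 0.0678
0.1811340473798485 0.18321387776694012
```

View pics/s4c.png

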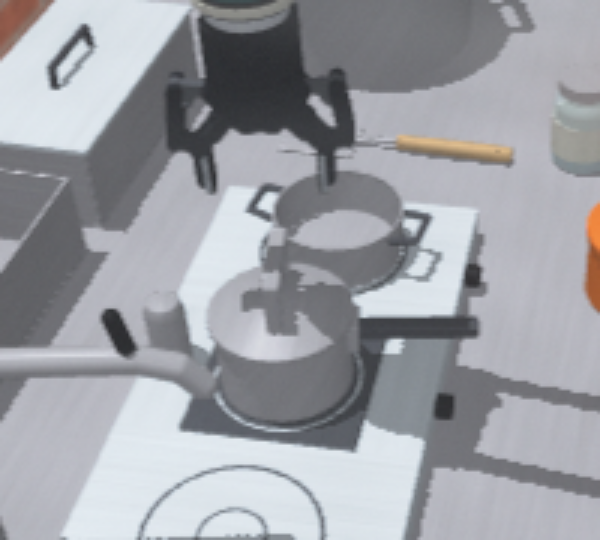

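The gripper is above the lid bar with the bar between the fingers, fingers at (205,170) and (325,170) and the bar at (275,255). The pan stands on the plate. Next I'll descend and close.

Request:
servo_tool --linear '[[0.04, 0.02, 0], [0, 0, -0.5], [0, 0, -0.7], [0, 0, -0.7], [0, 0, -0.6], [0, 0, -0.3], [0, 0, 0], [0, 0, 0]]' --dr '[[0, -0.033, 0], [0, 0, 0], [0, 0, 0], [0, 0, 0], [0, 0, 0], [0, 0, 0], [0, 0, 0], [0, 0, 0]]' --hand '[1, 1, 1, 1, 1, 1, 1, 1]'

```text
time_s: 12.4
tcp_pos: [0.6302, 0.0142, 0.1775]
tool_rot: [0.001, 0.624, 0.781, 0.001]
wrist_force: [-0.2, -0.9, 1.1]
gripper_width: 1.002
grasp_force: 0.0
```

Request:
servo_tool --linear '[[0, 0, 0], [0, 0, 0], [0, 0, 0], [0, 0, 0], [0, 0, 0], [0, 0, 0], [0, 0, 0], [0, 0, 0]]' --dr '[[0, 0, 0], [0, 0, 0], [0, 0, 0], [0, 0, 0], [0, 0, 0], [0, 0, 0], [0, 0, 0], [0, 0, 0]]' --hand '[0.6, 0.4, 0.2, 0, 0, 0, 0, 0]'

```text
time_s: 13.2
tcp_pos: [0.6303, 0.0143, 0.1774]
tool_rot: [0.002, 0.624, 0.781, 0.001]
wrist_force: [1.0, 1.2, 2.8]
gripper_width: 0.175
grasp_force: 61.7
```

Request:
servo_tool --linear '[[0, 0, -0.03], [0, 0, -0.04], [0, 0, -0.04], [0, 0, -0.04], [0, 0, -0.04], [0, 0, -0.04], [0, 0, -0.04], [0, 0, 0]]' --dr '[[0, 0, 0], [0, 0, 0], [0, 0, 0], [0, 0, 0], [0, 0, 0], [0, 0, 0], [0, 0, 0], [0, 0, 0]]' --hand '[0, 0, 0, 0, 0, 0, 0, 0]'

```text
time_s: 14.0
tcp_pos: [0.6303, 0.0143, 0.1695]
tool_rot: [0.002, 0.624, 0.781, 0.001]
wrist_force: [-0.1, 2.2, 8.6]
gripper_width: 0.176
grasp_force: 62.5
```

Request:
servo_tool --linear '[[0, 0, -0.03], [0, 0, -0.03], [0, 0, -0.02], [0, 0, 0], [0, 0, 0]]' --dr '[[0, 0, 0], [0, 0, 0], [0, 0, 0], [0, 0, 0], [0, 0, 0]]' --hand '[0, 0, 0, 0, 0]'

```text
time_s: 14.5
tcp_pos: [0.6303, 0.0143, 0.1675]
tool_rot: [0.002, 0.624, 0.781, 0.001]
wrist_force: [-0.8, 1.1, 9.6]
gripper_width: 0.171
grasp_force: 62.7
```

Request:
servo_tool --linear '[[0, 0, -0.02], [0, 0, -0.02], [0, 0, 0], [0, 0, 0]]' --dr '[[0, 0, 0], [0, 0, 0], [0, 0, 0], [0, 0, 0]]' --hand '[0, 0, 0, 0]'

```text
time_s: 14.9
tcp_pos: [0.6304, 0.0143, 0.1674]
tool_rot: [0.002, 0.624, 0.781, 0.002]
wrist_force: [-3.5, 1.6, 17.2]
gripper_width: 0.174
grasp_force: 63.7
```

```bash
python3 - <<'E'
from h import *
s=observe();print(s['wrist_force'],s['moment'],s['tcp_pos'])
im,d=snap('side','s5');W=cloud('side',d);W3=np.load('side3.npy')
from m import measure
for w in(W3,W):
    measure(w,'s',(.6295,.0145))
    q=w[(abs(w[...,0]-.629)<.055)&(abs(w[...,1]-.0145)<.055)&(w[...,2]>.09)&(w[...,2]<.15)];print(np.percentile(q[:,2],[10,50,80,90]).round(4))
E
```

```text
[-3.51439218  1.56403037 17.24340553] [ 0.20568643  0.74811464 -0.03491187] [0.63036078 0.01434406 0.16744753]
s handle n 273 mid [ 0.5074 -0.0229] yaw deg -62.7 ztop [0.1006 0.104 ] tip reach 0.0573 perp off of near -0.1257
s bar n 165 [0.6278 0.0258] 102.5 0.181
s rim circle 0.6316 0.0181 0.0679
[0.1191 0.1289 0.1355 0.1378]
s handle n 248 mid [ 0.5089 -0.0258] yaw deg -63.52 ztop [0.0914 0.0942] tip reach 0.0534 perp off of near -0.1259
s bar n 213 [0.6287 0.0253] 106.6 0.1719
s rim circle 0.6298 0.0193 0.0675
[0.1114 0.119  0.1262 0.1281]
```

The force rose from 9.6 to 17 N with no further travel after about 10 mm, so the plate is at its stop. I'll hold it, then ease it up.

Request:
servo_tool --linear '[[0, 0, -0.01], [0, 0, 0], [0, 0, 0], [0, 0, 0], [0, 0, 0], [0, 0, 0], [0, 0, 0], [0, 0, 0]]' --dr '[[0, 0, 0], [0, 0, 0], [0, 0, 0], [0, 0, 0], [0, 0, 0], [0, 0, 0], [0, 0, 0], [0, 0, 0]]' --hand '[0, 0, 0, 0, 0, 0, 0, 0]'

```text
time_s: 15.75
tcp_pos: [0.6304, 0.0143, 0.1674]
tool_rot: [0.002, 0.624, 0.781, 0.002]
wrist_force: [-3.7, 1.5, 18.8]
gripper_width: 0.175
grasp_force: 63.9
```

Request:
servo_tool --linear '[[0, 0, 0], [0, 0, 0], [0, 0, 0], [0, 0, 0.03], [0, 0, 0.04], [0, 0, 0.05], [0, 0, 0.05], [0, 0, 0.05]]' --dr '[[0, 0, 0], [0, 0, 0], [0, 0, 0], [0, 0, 0], [0, 0, 0], [0, 0, 0], [0, 0, 0], [0, 0, 0]]' --hand '[0, 0, 0, 0, 0, 0, 0, 0]'

```text
time_s: 16.55
tcp_pos: [0.6303, 0.0144, 0.1723]
tool_rot: [0.002, 0.624, 0.781, 0.001]
wrist_force: [0.1, 1.7, 6.3]
gripper_width: 0.168
grasp_force: 62.1
```

Request:
servo_tool --linear '[[0, 0, 0.04], [0, 0, 0.04], [0, 0, 0.03], [0, 0, 0.03], [0, 0, 0.02], [0, 0, 0], [0, 0, 0], [0, 0, 0]]' --dr '[[0, 0, 0], [0, 0, 0], [0, 0, 0], [0, 0, 0], [0, 0, 0], [0, 0, 0], [0, 0, 0], [0, 0, 0]]' --hand '[0, 0, 0, 0, 0, 0, 0, 0]'

```text
time_s: 17.35
tcp_pos: [0.6302, 0.0143, 0.1765]
tool_rot: [0.001, 0.624, 0.781, 0.001]
wrist_force: [2.6, 1.6, 3.4]
gripper_width: 0.174
grasp_force: 61.8
```

Request:
servo_tool --linear '[[0, 0, 0.02], [0, 0, 0.005], [0, 0, 0], [0, 0, 0]]' --dr '[[0, 0, 0], [0, 0, 0], [0, 0, 0], [0, 0, 0]]' --hand '[0, 0, 0, 0]'

```text
time_s: 17.75
tcp_pos: [0.6301, 0.0142, 0.1772]
tool_rot: [0.001, 0.624, 0.781, 0.001]
wrist_force: [3.2, 1.8, 3.5]
gripper_width: 0.172
grasp_force: 61.7
```

Request:
servo_tool --linear '[[0, 0, 0], [0, 0, 0], [0, 0, 0], [0, 0, 0], [0, 0, 0], [0, 0, 0.5], [0, 0, 1], [0, 0, 1]]' --dr '[[0, 0, 0], [0, 0, 0], [0, 0, 0], [0, 0, 0], [0, 0, 0], [0, 0, 0], [0, 0, 0], [0, 0, 0]]' --hand '[0.3, 0.5, 0.8, 1, 1, 1, 1, 1]'

```text
time_s: 18.55
tcp_pos: [0.6293, 0.0142, 0.2523]
tool_rot: [0.0, 0.624, 0.781, 0.0]
wrist_force: [1.1, -0.8, -0.4]
gripper_width: 1.0
grasp_force: 0.0
```

Request:
servo_tool --linear '[[-0.5, 0, 1], [-1, 0, 0.5], [-1, 0, 0], [-1, 0, 0], [-1, 0, 0], [-1, 0, 0], [0, 0, 0], [0, 0, 0]]' --dr '[[0, 0, 0], [0, 0, 0], [0, 0, 0], [0, 0, 0], [0, 0, 0], [0, 0, 0], [0, 0, 0], [0, 0, 0]]' --hand '[1, 1, 1, 1, 1, 1, 1, 1]'

```text
time_s: 19.35
tcp_pos: [0.4648, 0.0142, 0.2976]
tool_rot: [0.002, 0.624, 0.781, 0.001]
wrist_force: [0.2, 0.2, -0.0]
gripper_width: 0.999
grasp_force: 0.0
```

```bash
python3 - <<'E'
from h import *
from m import measure
print(observe()['tcp_pos'])
for c in('side','top'):
    im,d=snap(c,c+'6');W=cloud(c,d)
    try: measure(W,c,(.6295,.0145))
    except Exception as e: print(e)
    g=im.max(-1); n=(abs(W[...,0]-.629)<.09)&(abs(W[...,1]-.0145)<.09)&(W[...,2]<.05)&(g<115); print('plate z',np.nanmedian(W[n][:,2]))
    q=W[(abs(W[...,0]-.629)<.055)&(abs(W[...,1]-.0145)<.055)&(W[...,2]>.09)&(W[...,2]<.15)];print(np.percentile(q[:,2],[10,50,80,90]).round(4))
E
```

```text
[0.4648339  0.01421481 0.29759285]
side handle n 277 mid [ 0.5072 -0.0233] yaw deg -62.71 ztop [0.1009 0.104 ] tip reach 0.0565 perp off of near -0.126
side bar n 163 [0.6277 0.0257] 102.3 0.1807
side rim circle 0.6304 0.0161 0.0693
plate z 0.03587364060415643
[0.1192 0.1291 0.1356 0.1378]
top handle n 36 mid [ 0.519  -0.1003] yaw deg -50.16 ztop [0.0928 0.1025] tip reach 0.0879 perp off of near -0.1584
top bar n 160 [0.6266 0.0128] 102.8 0.1793
top rim circle 0.6277 0.0126 0.066
plate z 0.034112268756528064
[0.1205 0.1291 0.1351 0.1376]
```

View pics/side6.png

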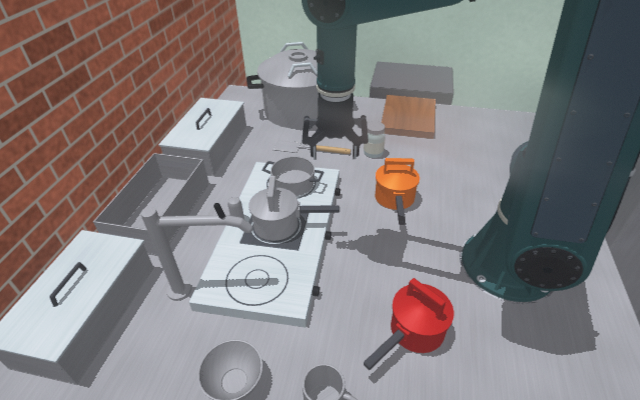

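The saucepan stands centred on the raised plate at (275,218). The gripper is clear and everything else is where it was, so I'm handing the job in.

```bash
python3 -c "
from plant import ticket
print(ticket.sign_off())"
```

```text
the job is handed in; nothing more can be done
None
```

The job is handed in: the saucepan was slid onto the warming plate (centred to within about 2 mm), pressed down to the plate's stop, held for just over a second, eased up and let go, and it now stands on the raised plate with everything else where it was.

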